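# Seat a heat-sink blank on its support bars in the bench vise

### The job

The heat-sink blank has ridden up and crooked in the blue vise, and the two brass bars beneath it have slid out towards the robot. Push both bars home until their near ends are flush with the near edge of the vise's base, then press the blank down at both ends, with shut fingers, until it sits so firmly on both bars that neither slides any more; press firmly (about 20 N, never over 35 N). Last, try the bars with a fingertip push of about 4 N on the near end, first the left bar and then the right, leave them flush and pinched, do not disturb the other things on the bench, and let go.

Things in the scene. Friction and masses are not known exactly. Their poses are not given: they have to be found in the camera images.
- vise: blue vise fixed to the bench. Origin: centre of the base's underside. x: from the near edge (robot side) to the spindle; y: left along the jaws; z up. Base 120 mm (x) x 170 (y) x 8 high, near edge at x=-60. Jaws 150 mm long in y, at x=-34 to -20 and 20 to 34, from z=33 (the bars pass under them) to z=50. Spindle and T-handle reach x=94 on the far side; leave them, the vise stays clamped
- seat_left (a point): point of the vise at x=-60 mm (near edge of the base), y=+40, z=20: where the middle of the left bar's near end face must be to be flush. Axes as the vise's. The bars lie on a plate on the base, between low rails whose tops are at z=20, 1.5 mm play each side
- seat_right (a point): the same for the right bar, at y=-40 mm
- bar_left: left brass bar, loose, 120 mm long (x) x 12 wide x 16 high, 0.14 to 0.22 kg. Origin: centre of its underside, at z=11 to 13 in the vise; x along its length as the vise's x. Its near end face is 60 mm from the origin, so it is flush when its origin is at vise x=0. Starts 14 to 40 mm out to the near side. Loose it slides with under 2 N; once well pinched it holds against about 4 N
- bar_right: right brass bar, at vise y=-40 mm; otherwise the same
- block: aluminium heat-sink blank held by friction in the jaws, 39.5 mm (vise x) x 110 (vise y), fins in the middle, a firm 3 mm rubber pad under each end. Origin: in its middle, 34 mm below its top; axes as the vise's when level. Its pads end up to 5 mm above or below the origin, unmeasured: find the seat by feel. Starts 3 to 18 mm above its seat, up to 0.045 rad crooked about vise x. It stays where it is pressed to
- land_left (a point): middle of the flat 39.5 x 30 mm land on top of the blank's left end, above the left bar, 40 mm left of the blank's middle; 5 to 18 mm above the jaw tops when seated. Press here with shut fingertips: the blank slides down at about 6 to 13 N; once this end is on its bar the force rises steeply (pad about 20 N/mm). A held press of 20 N on each end, lower end first, leaves both bars pinched
- land_right (a point): the same on the right end
- spare_bar: spare brass bar, 100 x 16 x 20 mm; bystander, leave alone. Origin at its underside
- spare_heatsink: spare finned aluminium heat sink, 40 x 90 x 30 mm; bystander, leave alone. Origin at its underside
- mallet: small black-headed mallet lying down; bystander, leave alone. Origin at its underside
- screwdriver: screwdriver with an orange handle; bystander, leave alone. Origin at its underside
- paste_jar: white jar, 50 mm across, 55 mm high; bystander, leave alone. Origin at its underside
- terminal_strip: grey terminal strip, 30 x 60 x 28 mm; bystander, leave alone. Origin at its underside
- screw_tray: blue open tray, 90 x 120 x 30 mm; bystander, leave alone. Origin at its underside
Things that resemble listed ones, but are neither listed nor needed, are in the scene too. What is shaped like the bar_right but black or green is not meant.

How it is judged:
By the outcome, as a careful person would: the job done as asked, in the order asked, and still so for the second after the job is handed in, with the robot touching nothing.
It also fails if it takes over 72 s, if anything falls off the work surface, if the arm or the gripper's body presses on something with over 40 N, if the wrist force passes 120 N, or if a joint passes its speed limit or range.

### The arm

A 7-joint arm with a two-finger parallel gripper is mounted at the origin on the work surface. World frame = base frame: x ahead of the robot, y to its left, z up, the work surface at z = 0. Lengths are in m, angles in degrees, forces in N, time in s.
With the tool pointing down it reaches from about 0.425 to 0.8 m from the base axis. Payload 8.3 kg.
Tool frame: the origin (TCP) lies at the very end of the fingers, on their centre line; the grasp point (between the pads) lies 19 mm behind it; y points along the fingers, z is the direction in which the jaws open and shut, and the axes are right-handed (so a half turn about y gives the same grasp; the last joint's range is limited). The gripper opens to 85 mm and grips with 20 to 120 N. Pads are 22 mm wide; open, the fingers measure 114 mm over their backs; the gripper's body (76 mm by 85 mm) begins 54 mm behind the grasp point. The pads swing forward as they close: fully open they stand 13 mm farther back than shut.
Start: joints at [70.995, 21.967, 0.94, 78.501, -0.361, 79.538, -2.664], TCP at [0.166, -0.603, 0.231] pointing down, gripper open.
Joint ranges: [-169.22, 169.22], [-14.56, 117.87], [-87.37, 89.26], [10.42, 133.3], [-82.24, 262.24], [0.94, 117.77], [-172.7, 172.7]. Speed limits (degrees/s): [136.94, 136.94, 172.46, 172.46, 180, 180, 180].

### API

Orientations are given as a 3x3 rotation matrix whose columns are the frame's x, y, z axes.
In Python, from bench import readout, optics, order, models gives the robot as it stands.
- The arm moves only by the tool send_rows, never from a script. Its argument "deltas" is a list of rows, each a list of 7 numbers: the turn, a rotation vector about the world's x, y, z in rad, then the shift along the world's x, y, z in m, then the closure, from 0 (fully open) to 1 (shut). In form: [[wx, wy, wz, x, y, z, hand], ...]. A call has 1 to 20 rows; each row shifts and turns the commanded pose from where the row before left it; what a row does not reach is not made up. A row lasts 1/12 s, in which the tool goes at most 41.7 mm and 7.16 degrees, less where a joint would pass 70% of its speed; a pose out of reach is approached as far as the arm can. A call with a gripper value outside its range is refused whole. The fingers move at their own pace and stop on an object; the grip force is fixed at half the most. Time passes only in rows, so rows that do not move let the fingers close. It gives the time, the measured TCP pose, the force and the opening at its end, in the units of the state.
- readout.get_state(): the state, without advancing time (a new reading comes with each control period).
- optics.capture(name): name is "side" or "top" or "wrist"; returns a dict with "image" (384x512x3 uint8, blue, green, red), "z_map" (384x512 float32, m along the optical axis (not along the pixel's ray), 0 where there is no reading), "intrinsics" (3x3 intrinsics, pixels), "position" and "attitude" of the camera in the world. Camera axes: x right, y down, z forward; pixel columns grow to the right and rows downward; lengths in m; the calibration is good to about 2 mm. A picture is of the moment at which its call begins.
- order.job_done(): hands the job in, once; it reports no verdict.
Trained networks look in a picture, given as the dict that the camera call returned (one of the last four; its "shot" number tells which), for a name from the list of things; names that differ only in an ending like _2 or _b are one class to them, and where a whole thing is asked for, a point or a joint stands for the part that bears it (a point fixed in the world has none). Each returns a list of dicts, best first, with "conf" (0 to 1); they miss things now and then, are a little off and sometimes report something else, mostly with a low value. They report only what shows in the picture. A call takes as long as a camera call. They do not tell look-alikes from the thing itself.
- models.recognise(picture, query): "position" ([x, y, z] in m, in the coordinates of the camera as it stood for that picture, good to about 4 mm: the middle of the surface that is visible of it).
- models.trace(picture, query): "mask" (384x512 bool, what is visible of it).
The state is a dict: "time_s": time; "q": joint angles; "joint_velocities": joint speeds; "tau": joint torques, N m; "tool_pos": TCP position; "tcp_rot": TCP orientation; "contact_force": force on the tool from outside, world axes, zero at the start; "torque": the same for the moment, N m; "opening": opening from 0.0 (shut) to 1.0 (fully open).
Only numpy, scipy, OpenCV 4.12 (cv2) and the standard library are available. Lean on these libraries where they do the work, as an engineer would, in place of code of your own. Each camera call takes 0.05 s, during which the arm holds its last target. There are 200 camera calls.

## Working session

There is one attempt and no reset: what is moved stays moved. The work goes in short steps, Python scripts to look and compute and a tool call to move; the robot and the scene stay as the last step left them, time stands still between calls to the robot, and variables do not carry over. Pictures are saved under pics/ and viewed, about 8 in all and at most 12, crops included, and the job is handed in when it is done.

Besides the shell and the picture viewer there is one more tool, called by a JSON object that holds its "name" and its "arguments", one argument or row to a line. send_rows: Moves the arm, as the interface text tells. Its arguments: {"type":"object","properties":{"deltas":{"type":"array"}},"required":["deltas"]}

```bash
ls; mkdir -p pics
cat > h.py <<'E'
import numpy as np, cv2
from bench import readout, optics, order, models
def world(p,pts):  # camera pts -> world
    return np.asarray(pts)@np.array(p["attitude"]).T+np.array(p["position"])
def cloud(p):
    K=np.array(p["intrinsics"]);z=p["z_map"];v,u=np.mgrid[:z.shape[0],:z.shape[1]]
    c=np.dstack([(u-K[0,2])/K[0,0]*z,(v-K[1,2])/K[1,1]*z,z])
    w=world(p,c);w[z==0]=np.nan;return w
def pix(p,X):
    c=(np.asarray(X)-np.array(p["position"]))@np.array(p["attitude"]);K=np.array(p["intrinsics"])
    return (c@K.T)[...,:2]/c[...,2:]
E
python3 - <<'E'
from h import *
np.set_printoptions(precision=4,suppress=True)
s=readout.get_state();print(s)
ims=[]
for n in["top","side"]:
    p=optics.capture(n);ims.append(p["image"].copy());print(n,p["position"],p["attitude"])
    for q in["vise","bar_left","block","land_left","seat_left"]:
        try:
            for r in models.recognise(p,q)[:5]:
                print(q,round(r["conf"],2),world(p,r["position"]),pix(p,world(p,r["position"])))
        except Exception as e: print(q,e)
    cv2.imwrite(f"pics/{n}0.png",cv2.resize(p["image"],(800,600)))
E
```

```text
pics
{'time_s': 0.0, 'q': array([70.9943, 22.0161,  0.9391, 78.562 , -0.3611, 79.5375, -2.6619]), 'joint_velocities': array([-0.0009, -0.0857,  0.0207, -0.0173, -0.0572,  0.0451, -0.0575]), 'tau': array([  0.0002, -62.7593,   0.8446, -37.1821,   0.0166,   0.0143,
         0.    ]), 'tool_pos': array([ 0.1659, -0.6021,  0.2303]), 'tcp_rot': array([[-0.9641, -0.0006,  0.2657],
       [-0.2657,  0.0019, -0.9641],
       [ 0.    , -1.    , -0.002 ]]), 'contact_force': array([-0.3633, -0.5611,  0.0524]), 'torque': array([ 0.0394, -0.0438, -0.0014]), 'opening': 1.0023752980737854}
top [ 0.437  -0.0329  1.4091] [[-0.0057 -0.9959  0.0901]
 [-1.      0.0055 -0.0019]
 [ 0.0014 -0.0902 -0.9959]]
vise 0.73 [0.598  0.0219 0.0454] [244.1771 179.9304]
bar_left 0.53 [0.5223 0.0395 0.0272] [238.5858 205.7999]
block 0.57 [0.5937 0.0162 0.0687] [245.8254 180.4317]
land_left 0.9 [0.5943 0.0152 0.0684] [246.1734 180.2296]
seat_left 0.94 [0.5983 0.0188 0.0496] [245.1989 179.6554]
seat_left 0.22 [0.6503 0.4202 0.0173] [113.3623 164.6058]
side [ 0.4421 -0.9609  0.5853] [[ 0.9878 -0.0815  0.1327]
 [-0.1553 -0.4577  0.8755]
 [-0.0107 -0.8854 -0.4647]]
vise 0.69 [ 0.6001 -0.0356  0.0426] [262.5117 212.3163]
bar_left 0.68 [0.5158 0.0311 0.0253] [229.4694 208.5832]
bar_left 0.68 [ 0.5983 -0.0324  0.0422] [261.6866 211.9071]
bar_left 0.32 [0.7547 0.2432 0.0169] [293.3335 174.542 ]
block 0.94 [ 0.5871 -0.0102  0.0681] [256.2493 200.0601]
block 0.45 [ 0.7021 -0.273   0.0234] [325.1387 267.7765]
land_left 0.66 [ 0.5919 -0.0147  0.0722] [258.233 199.382]
seat_left 0.88 [ 0.5971 -0.0352  0.044 ] [261.4102 211.8832]
```

View pics/top0.png

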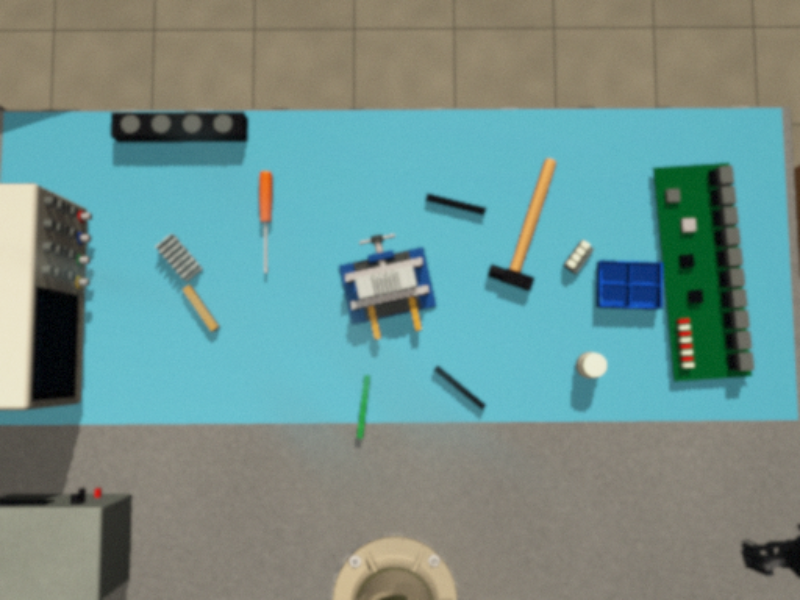

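View pics/side0.png

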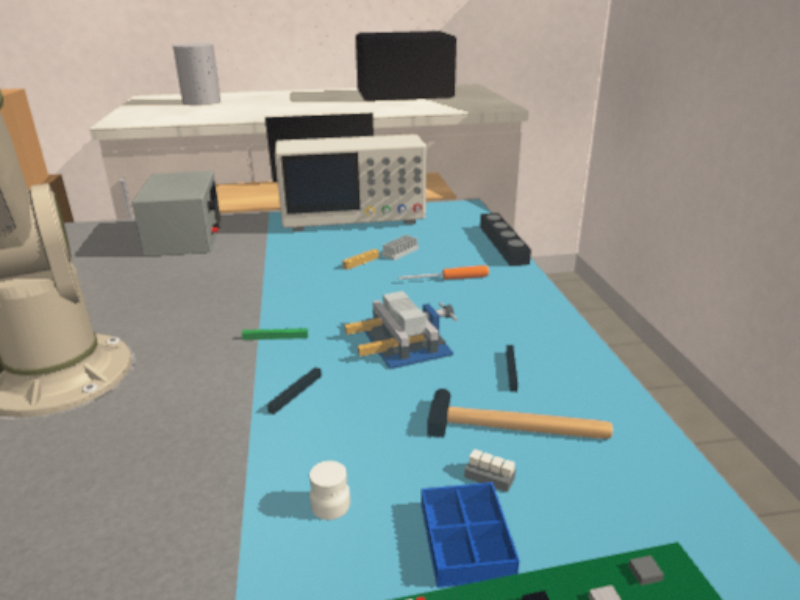

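Top view: vise at (388,285), bars' near ends at (376,335) and (417,326). Look-alikes: green bar (363,408), black bars (460,388) and (455,205), spare bar (200,308). Next I move to the vise for a close view from the wrist.

{"name": "send_rows", "arguments": {
  "deltas": [
    [0,0,0,0.028,0.022,0.003,1],
    [0,0,0,0.028,0.022,0.003,1],
    [0,0,0,0.028,0.022,0.003,1],
    [0,0,0,0.028,0.022,0.003,1],
    [0,0,0,0.028,0.022,0.003,1],
    [0,0,0,0.028,0.022,0.003,1],
    [0,0,0,0.028,0.022,0.003,1],
    [0,0,0,0.028,0.022,0.003,1],
    [0,0,0,0.028,0.022,0.003,1],
    [0,0,0,0.007,0.036,0.003,1],
    [0,0,0,0.007,0.036,0.003,1],
    [0,0,0,0.007,0.036,0.003,1],
    [0,0,0,0.007,0.036,0.003,1],
    [0,0,0,0.007,0.036,0.003,1],
    [0,0,0,0.007,0.036,0.003,1],
    [0,0,0,0.007,0.036,0.003,1],
    [0,0,0,0.007,0.036,0.003,1],
    [0,0,0,0.007,0.036,0.003,1],
    [0,0,0,0.007,0.036,0.003,1],
    [0,0,0,0.007,0.036,0.003,1]
  ]
}}

```text
time_s: 2.27
tool_pos: [0.495, -0.0068, 0.2918]
tcp_rot: [[-0.964, 0.001, 0.265], [-0.265, -0.0, -0.964], [-0.001, -1.0, 0.001]]
contact_force: [1.4, -0.8, 1.1]
opening: -0.001
```

Run:
```python
from h import *
np.set_printoptions(precision=4,suppress=True)
s=readout.get_state();print(s["tool_pos"],s["tcp_rot"],s["contact_force"],s["q"],s["opening"])
p=optics.capture("wrist");print(p["position"],p["attitude"])
for q in["vise","bar_left","block","land_left"]:
    for r in models.recognise(p,q)[:5]:
        print(q,round(r["conf"],2),world(p,r["position"]),pix(p,world(p,r["position"])))
cv2.imwrite("pics/w0.png",cv2.resize(p["image"],(800,600)))
np.savez("w0.npz",w=cloud(p),im=p["image"])
```

```text
[ 0.495  -0.0068  0.2918] [[-0.9641  0.0009  0.2654]
 [-0.2654 -0.0003 -0.9641]
 [-0.0008 -1.      0.0005]] [ 1.3719 -0.7521  1.0717] [ 21.9885   5.968  -27.0005  91.3016   2.746   83.3361 -79.812 ] -0.001113611573031579
[0.5696 0.013  0.4348] [[ 0.266  -0.9199 -0.2883]
 [-0.964  -0.2538 -0.0796]
 [ 0.0001  0.2991 -0.9542]]
vise 0.93 [0.5993 0.0219 0.0535] [250.3396  81.6564]
bar_left 0.8 [0.5266 0.0412 0.0336] [224.2985 130.9174]
block 0.72 [0.5956 0.0097 0.0694] [258.876   86.4062]
land_left 0.96 [0.5942 0.0091 0.0704] [259.0464  87.6014]
land_left 0.4 [ 0.5346 -0.0444  0.0303] [281.9352 141.1247]
```

View pics/w0.png

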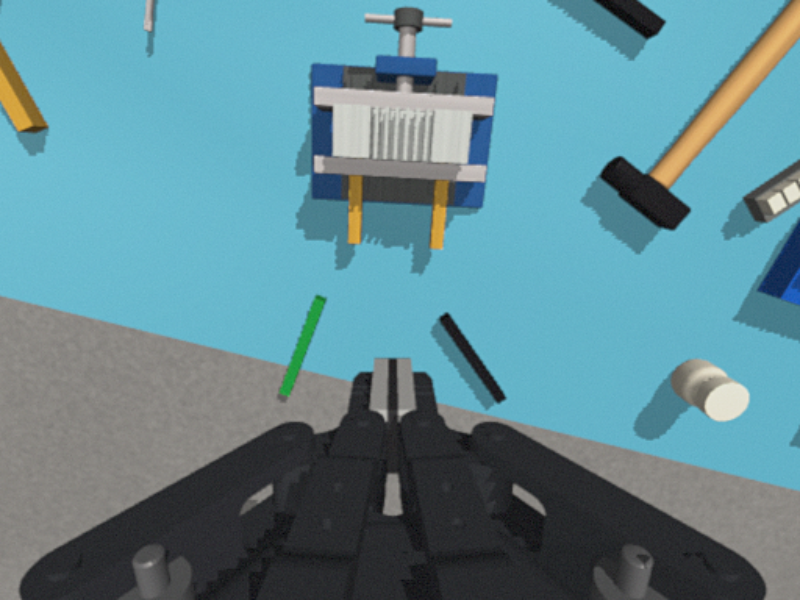

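Wrist view: vise base from (312,65) to (490,205), bar ends at (355,243) and (437,247), blank lands at (350,135) and (453,135). The green bar (303,345) and a black bar (472,357) lie near the robot side. Next I fit the vise frame.

```bash
cat > fit.py <<'E'
from h import *
np.set_printoptions(precision=4,suppress=True)
def fit(w,im,verbose=True):
    hsv=cv2.cvtColor(im,cv2.COLOR_BGR2HSV);H,S,V=[hsv[...,i].astype(int) for i in range(3)]
    near=(np.hypot(w[...,0]-.598,w[...,1]-.02)<.15)
    blue=near&(H>105)&(H<125)&(S>140)&(w[...,2]<.03)
    br=near&(H>12)&(H<28)&(S>130)&(w[...,2]>.015)&(w[...,2]<.045)
    return H,S,V,near,blue,br
if __name__=="__main__":
    d=np.load("w0.npz");w,im=d["w"],d["im"]
    H,S,V,near,blue,br=fit(w,im)
    print("blue",blue.sum(),"brass",br.sum(), "table z",np.nanmedian(w[near&(H<105)&(H>85)][:,2]))
    n,l,st,c=cv2.connectedComponentsWithStats(br.astype(np.uint8))
    for i in range(1,n):
        if st[i,4]>40:
            P=w[l==i];r=cv2.minAreaRect(P[:,:2].astype(np.float32)*1000)
            print("brass",st[i],P.mean(0),"z pct",np.percentile(P[:,2],[5,50,95]),r)
    for z0,z1,nm in[(.046,.054,"jaw"),(.057,.09,"block"),(.006,.0105,"base")]:
        m=near&(w[...,2]>z0)&(w[...,2]<z1)&((H>105)&(H<125)&(S>140) if nm=="base" else S<60)
        n,l,st,c=cv2.connectedComponentsWithStats(m.astype(np.uint8))
        for i in range(1,n):
            if st[i,4]>60:
                P=w[l==i];print(nm,st[i],P.mean(0),np.percentile(P[:,2],[5,50,95]),cv2.minAreaRect(P[:,:2].astype(np.float32)*1000))
    for nm,h0,h1 in(("green",45,75),):
        m=(H>h0)&(H<h1)&(S>120)&(w[...,2]<.1);P=w[m];print(nm,P.min(0),P.max(0))
    m=(V<45)&(w[...,2]<.05)&(w[...,1]<0)&(w[...,1]>-.12)&(w[...,0]<.5);P=w[m];print("black",P.min(0),P.max(0))
E
python3 fit.py
```

```text
blue 1657 brass 709 table z 0.0015584904125983123
brass [223 112   9  44 356] [0.5239 0.0371 0.0291] z pct [0.0276 0.0293 0.0307] ((522.8370971679688, 36.97383499145508), (62.58802795410156, 11.63035774230957), 13.167418479919434)
brass [275 115  12  44 353] [ 0.5409 -0.0403  0.0291] z pct [0.0276 0.0292 0.0306] ((539.5985717773438, -41.4538688659668), (63.215633392333984, 13.651107788085938), 12.175447463989258)
jaw [253   5  17  32 316] [0.6754 0.0296 0.0494] [0.0464 0.049  0.053 ] ((671.2561645507812, 27.904396057128906), (32.996559143066406, 20.046842575073242), 15.550614356994629)
jaw [ 201   48  115   46 1427] [0.6212 0.0193 0.0506] [0.0484 0.0505 0.0531] ((616.4255981445312, 15.547920227050781), (51.25653839111328, 147.3009796142578), 22.884708404541016)
jaw [ 201   95  110   22 1204] [0.5695 0.0073 0.0505] [0.0491 0.0504 0.052 ] ((573.5975341796875, 7.154296875), (22.69862937927246, 148.52174377441406), 12.18986701965332)
block [213  66  25  36 829] [0.5873 0.0518 0.0705] [0.069  0.0708 0.0722] ((586.8934326171875, 51.893531799316406), (39.62089538574219, 29.753332138061523),
[... 1719 characters left out ...]
97589874267578, 16.621395111083984), 12.569408416748047)
base [300  75  15  30 318] [ 0.6137 -0.061   0.0085] [0.007  0.0085 0.0098] ((614.4189453125, -60.647125244140625), (41.163143157958984, 17.066736221313477), 12.24441146850586)
base [200 110  18  18 246] [0.5354 0.0707 0.0085] [0.0073 0.0085 0.0097] ((535.3936767578125, 70.39472961425781), (23.46389389038086, 26.455734252929688), 11.557296752929688)
base [291 117  19  16 250] [ 0.5646 -0.0665  0.0084] [0.0071 0.0084 0.0096] ((564.0379028320312, -66.32592010498047), (22.416166305541992, 27.51067352294922), 15.312389373779297)
green [ 0.3035 -0.2408  0.0014] [0.741  0.0706 0.0246]
black [ 0.4004 -0.12    0.0055] [ 0.4404 -0.078   0.018 ]
```

```bash
cat > fit2.py <<'E'
from fit import *
def frame(yaw): 
    c,s=np.cos(yaw),np.sin(yaw); return np.array([[c,-s],[s,c]])
def run(w,im,yaw=np.radians(12.3)):
    H,S,V,near,blue,br=fit(w,im);R=frame(yaw)
    uv=w[...,:2]@R
    b=near&(H>105)&(H<125)&(S>140)&(w[...,2]>.005)&(w[...,2]<.0105)
    # edge pixels: percentiles in strips
    U,Vv=uv[b].T
    def edges(a,b_):  # extreme a in bins of b_
        lo=[];hi=[]
        for k in np.arange(b_.min(),b_.max(),.004):
            m=(b_>=k)&(b_<k+.004)
            if m.sum()>3: lo.append((k+.002,a[m].min()));hi.append((k+.002,a[m].max()))
        return np.array(lo),np.array(hi)
    lo,hi=edges(U,Vv);near_e=lo[lo[:,1]<np.min(U)+.006];far_e=hi[hi[:,1]>U.max()-.006]
    lo2,hi2=edges(Vv,U)
    r=lo2[lo2[:,1]<Vv.min()+.006];l=hi2[hi2[:,1]>Vv.max()-.006]
    for nm,e in[("near",near_e),("far",far_e),("right",r),("left",l)]:
        print(nm,"med",np.median(e[:,1]),"slope",np.polyfit(*e.T,1)[0],len(e))
    cu=(np.median(near_e[:,1])+np.median(far_e[:,1]))/2;cv=(np.median(r[:,1])+np.median(l[:,1]))/2
    c=np.array([cu,cv]);print("centre world",R@c,"size",np.median(far_e[:,1])-np.median(near_e[:,1]),np.median(l[:,1])-np.median(r[:,1]))
    L=uv-c
    for nm,s in(("L",1),("R",-1)):
        m=br&(abs(L[...,1]-s*.04)<.012)&(w[...,2]>.024);q=L[m]
        print(nm,"bar near end u",np.sort(q[:,0])[[2,6]],"v mean",q[:,1].mean(),np.ptp(q[:,1]),"top z",np.median(w[m][:,2]))
        m=near&(abs(L[...,1]-s*.04)<.014)&(abs(L[...,0])<.019)&(w[...,2]>.053)&(S<60);q=w[m]
        A=np.c_[L[m],np.ones(m.sum())];k=np.linalg.lstsq(A,q[:,2],rcond=None)[0];print("   land z at (0,±40)",k@[0,s*.04,1],"slopes",k[:2], "u extent",np.ptp(L[m][:,0]))
    m=near&(S<60)&(w[...,2]>.055)&(abs(L[...,1])<.06);q=L[m];print("block ext",np.percentile(q,[.5,99.5],axis=0))
    return c
if __name__=="__main__":
    import sys
    d=np.load(sys.argv[1]);run(d["w"],d["im"])
E
python3 fit2.py w0.npz
```

```text
near med 0.526813217572472 slope 0.0006776662044681306 14
far med 0.643228674190798 slope -0.00030446253294878095 14
right med -0.19836773554766624 slope -0.0020727373992505396 22
left med -0.03224782481518893 slope -0.0013057290910535864 22
centre world [0.5962 0.012 ] size 0.11641545661832597 0.1661199107324773
L bar near end u [-0.0974 -0.0965] v mean 0.040060540986659524 0.011796808182006221 top z 0.02932302347431165
   land z at (0,±40) 0.0704940262407097 slopes [-0.0021  0.052 ] u extent 0.037985418377411206
R bar near end u [-0.0978 -0.0973] v mean -0.039216111456024286 0.011980288192340288 top z 0.029238132326193544
   land z at (0,±40) 0.07323539108343302 slopes [ 0.0021 -0.0237] u extent 0.037921520031078626
block ext [[-0.1123 -0.0557]
 [ 0.0159  0.0588]]
```

{"name": "send_rows", "arguments": {
  "deltas": [
    [0,0,-0.018,-0.0115,0.01,-0.034,1],
    [0,0,-0.018,-0.0115,0.01,-0.034,1],
    [0,0,-0.018,-0.0115,0.01,-0.034,1],
    [0,0,0,0,0,-0.034,1],
    [0,0,0,0,0,-0.034,1],
    [0,0,0,0,0,-0.034,1],
    [0,0,0,0,0,-0.03,1],
    [0,0,0,0,0,-0.02,1],
    [0,0,0,0,0,-0.01,1],
    [0,0,0,0,0,-0.005,1],
    [0,0,0,0,0,0,1],
    [0,0,0,0,0,0,1]
  ]
}}

```text
time_s: 3.52
tool_pos: [0.4614, 0.021, 0.0233]
tcp_rot: [[-0.977, 0.001, 0.212], [-0.212, -0.0, -0.977], [-0.001, -1.0, 0.0]]
contact_force: [-1.6, -0.6, 0.0]
opening: 0.003
```

```bash
cat > st.py <<'E'
from h import *
np.set_printoptions(precision=4,suppress=True)
s=readout.get_state();c,q=np.cos(np.radians(12.3)),np.sin(np.radians(12.3));R=np.array([[c,-q],[q,c]])
print("t",s["time_s"],"pos",s["tool_pos"],"uv",(s["tool_pos"][:2]-[.5962,.012])@R,"F",s["contact_force"],"Fuv",s["contact_force"][:2]@R,"z ax",s["tcp_rot"][:,2],"y ax",s["tcp_rot"][:,1])
E
python3 st.py
python3 - <<'E'
from h import *
p=optics.capture("wrist");cv2.imwrite("pics/w1.png",cv2.resize(p["image"],(800,600)))
E
```

```text
t 3.5167 pos [0.4614 0.021  0.0233] uv [-0.1298  0.0375] F [-1.6097 -0.5623  0.0047] Fuv [-1.6925 -0.2064] z ax [ 0.2122 -0.9772  0.0004] y ax [ 0.0015 -0.0001 -1.    ]
```

View pics/w1.png

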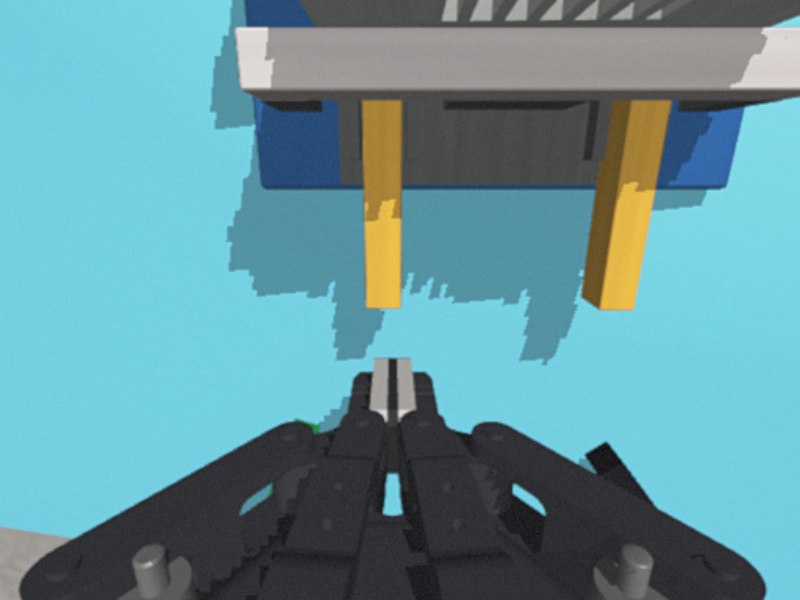

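Wrist view: fingertips (393,360) in line with the left bar (end at 383,308); right bar's end at (615,308). Pushing most of the way, then looking again.

{"name": "send_rows", "arguments": {
  "deltas": [
    [0,0,0,0.0045,0.003,-0.001,1],
    [0,0,0,0.0049,0.00107,0,1],
    [0,0,0,0.0049,0.00107,0,1],
    [0,0,0,0.0049,0.00107,0,1],
    [0,0,0,0.0049,0.00107,0,1],
    [0,0,0,0.0049,0.00107,0,1],
    [0,0,0,0.0049,0.00107,0,1],
    [0,0,0,0.0049,0.00107,0,1],
    [0,0,0,0.0049,0.00107,0,1],
    [0,0,0,0,0,0,1]
  ]
}}

```text
time_s: 4.4
tool_pos: [0.5054, 0.0334, 0.0213]
tcp_rot: [[-0.977, 0.001, 0.213], [-0.213, 0.001, -0.977], [-0.001, -1.0, -0.0]]
contact_force: [0.6, 0.8, -0.0]
opening: 0.001
```

```bash
python3 st.py
cat > snap.py <<'E'
from h import *
import sys
p=optics.capture("wrist");np.savez(sys.argv[1]+".npz",w=cloud(p),im=p["image"],pos=p["position"],att=p["attitude"],K=p["intrinsics"])
cv2.imwrite("pics/"+sys.argv[1]+".png",cv2.resize(p["image"],(800,600)))
w=cloud(p);im=p["image"]
hsv=cv2.cvtColor(im,cv2.COLOR_BGR2HSV).astype(int);H,S=hsv[...,0],hsv[...,1]
c,q=np.cos(np.radians(12.3)),np.sin(np.radians(12.3));R=np.array([[c,-q],[q,c]])
L=(w[...,:2]-[.5962,.012])@R
with np.errstate(invalid="ignore"):
  for nm,sg in(("L",1),("R",-1)):
    m=(H>12)&(H<28)&(S>130)&(abs(L[...,1]-sg*.04)<.012)&(L[...,0]<-.02)&(w[...,2]>.0265)&(w[...,2]<.034);x=np.sort(L[m][:,0])
    if len(x)>20: print(nm,"top near end u",x[[2,10,20]],"v",np.median(L[m][:,1]))
    # base near edge at blue region beside
  b=(H>105)&(H<125)&(S>140)&(w[...,2]>.0055)&(w[...,2]<.0105)&(L[...,0]<-.03)&(abs(L[...,1])<.09)
  for a,z in((.055,.085),(-.085,-.055)):
    m=b&(L[...,1]>a)&(L[...,1]<z);x=np.sort(L[m][:,0])
    if len(x)>20: print("base near edge u (v>%.3f)"%a,x[[5,15,30]])
E
python3 snap.py w2
```

```text
t 4.4 pos [0.5054 0.0334 0.0213] uv [-0.0842  0.0403] F [ 0.5941  0.7707 -0.0103] Fuv [0.7447 0.6265] z ax [ 0.2133 -0.977  -0.0003] y ax [ 0.0009  0.0005 -1.    ]
L top near end u [-0.07207039 -0.07161606 -0.07121695] v 0.04002370550452299
R top near end u [-0.09907056 -0.09868122 -0.09833244] v -0.038991130880188275
base near edge u (v>0.055) [-0.05912919 -0.05899678 -0.0587804 ]
base near edge u (v>-0.085) [-0.05911362 -0.05891492 -0.05876969]
```

View pics/w2.png

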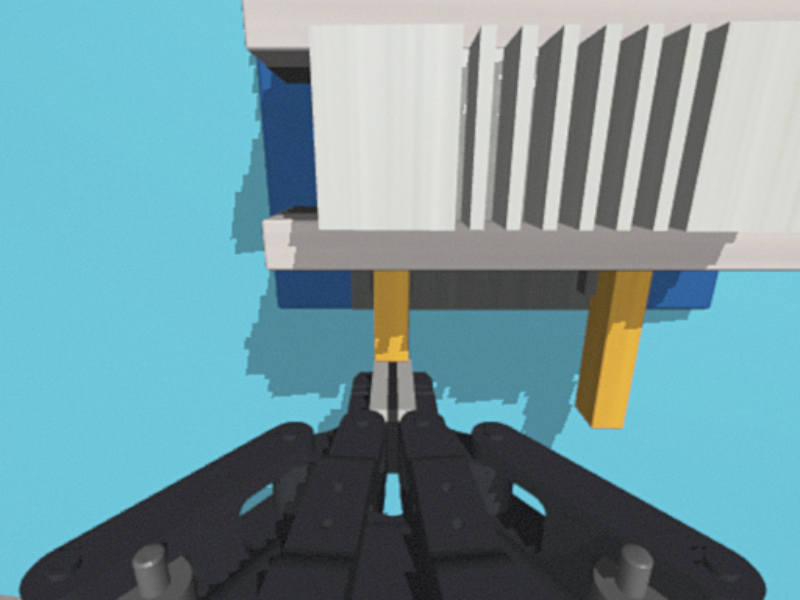

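{"name": "send_rows", "arguments": {
  "deltas": [
    [0,0,0,0.0024,0.00053,0,1],
    [0,0,0,0.0024,0.00053,0,1],
    [0,0,0,0.0024,0.00053,0,1],
    [0,0,0,0.0017,0.00037,0,1],
    [0,0,0,0.001,0.0002,0,1],
    [0,0,0,0,0,0,1]
  ]
}}

```text
time_s: 4.95
tool_pos: [0.5144, 0.0353, 0.0213]
tcp_rot: [[-0.977, 0.0, 0.213], [-0.213, 0.0, -0.977], [-0.0, -1.0, -0.0]]
contact_force: [-0.0, 1.1, -0.2]
opening: 0.0
```

```bash
python3 st.py; python3 snap.py w3
python3 - <<'E'
import cv2
im=cv2.imread("pics/w3.png");cv2.imwrite("pics/w3c.png",cv2.resize(im[240:420,240:540],(800,480),interpolation=cv2.INTER_CUBIC))
E
```

```text
t 4.95 pos [0.5144 0.0353 0.0213] uv [-0.075   0.0402] F [-0.0139  1.0782 -0.2219] Fuv [0.2161 1.0564] z ax [ 0.2133 -0.977  -0.0001] y ax [ 0.0003  0.0002 -1.    ]
L top near end u [-0.06320015 -0.06302455 -0.06264153] v 0.039936968778411325
R top near end u [-0.09916284 -0.09842017 -0.09806517] v -0.03892955098024999
base near edge u (v>0.055) [-0.05920556 -0.0590178  -0.05882501]
base near edge u (v>-0.085) [-0.05896739 -0.05873859 -0.05850629]
```

View pics/w3c.png

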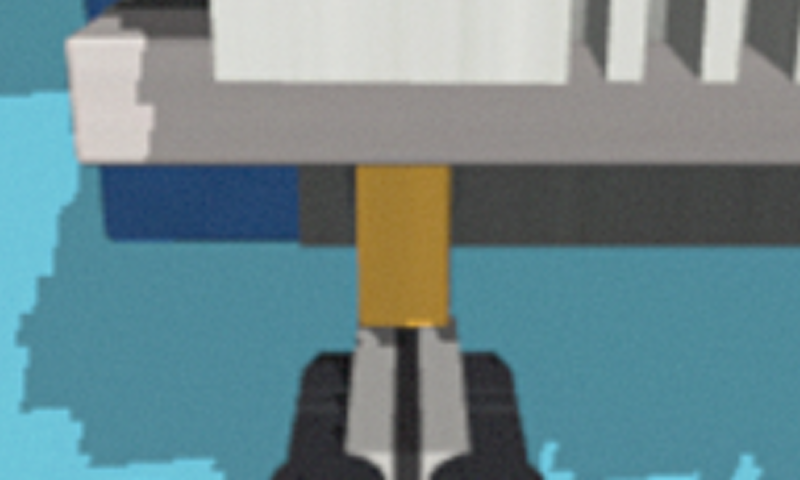

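```bash
cat > edge.py <<'E'
from h import *
import sys
np.set_printoptions(precision=4,suppress=True)
d=np.load(sys.argv[1]);w,im,pos,att,K=[d[k] for k in("w","im","pos","att","K")]
c,q=np.cos(np.radians(12.3)),np.sin(np.radians(12.3));R=np.array([[c,-q],[q,c]])
hsv=cv2.cvtColor(im,cv2.COLOR_BGR2HSV).astype(int);H,S=hsv[...,0],hsv[...,1]
L=(w[...,:2]-[.5962,.012])@R
def ray(u,v,z):
    r=att@np.linalg.inv(K)@[u,v,1.];P=pos+r*(z-pos[2])/r[2];return (P[:2]-[.5962,.012])@R
g=cv2.cvtColor(im,cv2.COLOR_BGR2Lab).astype(float)
def lower(mask,z,nm):
    rs=[]
    for u in np.where(mask.any(0))[0]:
        v=np.where(mask[:,u])[0].max()
        prof=np.linalg.norm(np.diff(g[v-3:v+5,u],axis=0),axis=1)  # edge between k,k+1
        k=prof.argmax();ww=prof[max(k-1,0):k+2];vv=v-3+np.average(np.arange(max(k-1,0),max(k-1,0)+len(ww)),weights=ww)+.5
        rs.append(ray(u,vv,z))
    rs=np.array(rs)
    if len(rs)>6: rs=rs[2:-2]; print(nm,"u med",np.median(rs[:,0]),"sd",rs[:,0].std().round(4),"n",len(rs),"slope",np.polyfit(rs[:,1],rs[:,0],1)[0])
with np.errstate(invalid="ignore"):
    b=(H>105)&(H<125)&(S>140)&(w[...,2]>.004)&(w[...,2]<.0105)&(L[...,0]<-.03)
    lower(b&(abs(L[...,1]-.072)<.011),.008,"base L");lower(b&(abs(L[...,1]+.072)<.011),.008,"base R")
    for nm,sg in(("bar L",1),("bar R",-1)):
        m=(H>12)&(H<28)&(S>100)&(abs(L[...,1]-sg*.04)<.012)&(L[...,0]<-.034)&(w[...,2]>.0255)&(w[...,2]<.034)
        if m.sum()>20:
            z=np.median(w[m][:,2]);print(nm,"top z",z,m.sum());lower(m,z,nm);lower(m,.028,nm+" z=.028")
E
python3 edge.py w3.npz;python3 edge.py w2.npz
```

```text
base L u med -0.05968103647309718 sd 0.0001 n 34 slope 0.0033173337387670592
base R u med -0.05960056114796268 sd 0.0005 n 36 slope -0.031628873589104295
bar L top z 0.029205786023576485 843
bar L u med -0.06324835471568148 sd 0.0001 n 19 slope -0.012741729562956884
bar L z=.028 u med -0.06383388137033534 sd 0.0001 n 19 slope -0.012741729562958066
bar R top z 0.029055769353325073 2263
bar R u med -0.09923924894305473 sd 0.0159 n 36 slope -2.36096986318042
bar R z=.028 u med -0.10003237393985723 sd 0.016 n 36 slope -2.3609698631804252
base L u med -0.05974278034456426 sd 0.0 n 34 slope -0.0008065552031848755
base R u med -0.059828620489071484 sd 0.0007 n 37 slope -0.04071262151132626
bar L top z 0.02920661196880274 1272
bar L u med -0.07195957991929297 sd 0.0001 n 19 slope 0.0031197319396724576
bar L z=.028 u med -0.07253981135784425 sd 0.0001 n 19 slope 0.003119731939672307
bar R top z 0.029083712152183902 2502
bar R u med -0.09907167484406432 sd 0.0179 n 38 slope -2.815119556261854
bar R z=.028 u med -0.09980950860311913 sd 0.018 n 38 slope -2.815119556261854
```

{"name": "send_rows", "arguments": {
  "deltas": [
    [0,0,0,0.0015,0.0003,0,1],
    [0,0,0,0.0012,0.00027,0,1],
    [0,0,0,0.0006,0.00013,0,1],
    [0,0,0,0,0,0,1],
    [0,0,0,0,0,0,1]
  ]
}}

```text
time_s: 5.42
tool_pos: [0.5176, 0.0359, 0.0213]
tcp_rot: [[-0.977, 0.0, 0.213], [-0.213, 0.0, -0.977], [-0.0, -1.0, -0.0]]
contact_force: [-0.3, 0.0, 0.5]
opening: -0.004
```

```bash
python3 st.py; python3 snap.py w4 >/dev/null; python3 edge.py w4.npz
```

```text
t 5.4167 pos [0.5176 0.0359 0.0213] uv [-0.0717  0.0401] F [-0.2526  0.0241  0.4544] Fuv [-0.2417  0.0773] z ax [ 0.2132 -0.977  -0.0001] y ax [ 0.0003  0.0002 -1.    ]
base L u med -0.0597341380607828 sd 0.0001 n 33 slope 0.0014679298244699422
base R u med -0.05961735440047933 sd 0.0006 n 35 slope -0.007300310361269454
bar L top z 0.029202522037106618 690
bar L u med -0.05999526526581774 sd 0.0001 n 19 slope 0.012565910564345141
bar L z=.028 u med -0.0605791959045837 sd 0.0001 n 19 slope 0.012565910564352488
bar R top z 0.029067991645750746 2211
bar R u med -0.09915508380010048 sd 0.0161 n 36 slope -2.375587453101707
bar R z=.028 u med -0.0999824651753898 sd 0.0163 n 36 slope -2.3755874531017094
```

{"name": "send_rows", "arguments": {
  "deltas": [
    [0,0,0,0.0004,0.0001,0,1],
    [0,0,0,0,0,0,1],
    [0,0,0,-0.0098,-0.0021,0,1],
    [0,0,0,-0.021,-0.0046,0,1],
    [0,0,0,-0.021,-0.0046,0,1],
    [0,0,0,0.0056,-0.0259,0,1],
    [0,0,0,0.0056,-0.0259,0,1],
    [0,0,0,0.0057,-0.0259,0,1],
    [0,0,0,0,0,0,1]
  ]
}}

```text
time_s: 6.22
tool_pos: [0.4838, -0.0591, 0.0215]
tcp_rot: [[-0.978, 0.001, 0.207], [-0.207, -0.003, -0.978], [-0.001, -1.0, 0.003]]
contact_force: [0.2, -0.7, 0.8]
opening: 0.004
```

```bash
python3 st.py; python3 snap.py w5; python3 edge.py w5.npz
```

```text
t 6.2167 pos [ 0.4838 -0.0591  0.0215] uv [-0.125  -0.0455] F [ 0.1793 -0.6547  0.8405] Fuv [ 0.0357 -0.6779] z ax [ 0.2065 -0.9784  0.0028] y ax [ 0.0012 -0.0026 -1.    ]
L top near end u [-0.05968741 -0.05962054 -0.05951648] v 0.038927685088659146
R top near end u [-0.09909682 -0.09883287 -0.09849909] v -0.0401135898723319
base near edge u (v>0.055) [-0.05978402 -0.0596985  -0.05926637]
base near edge u (v>-0.085) [-0.05956304 -0.05951329 -0.05946587]
base L u med -0.060270577538837924 sd 0.0056 n 49 slope 0.4282365028686587
base R u med -0.06029849568133612 sd 0.0022 n 39 slope -0.12752971198147417
bar L top z 0.029178525078387557 1630
bar L u med -0.05989048782113479 sd 0.0061 n 36 slope 0.8106667592132855
bar L z=.028 u med -0.05999676310990032 sd 0.0061 n 36 slope 0.8106667592132826
bar R top z 0.029299147726565694 3117
bar R u med -0.09924680914002407 sd 0.0083 n 22 slope 1.155169506001365
bar R z=.028 u med -0.0997422409962489 sd 0.0084 n 22 slope 1.1551695060013678
```

{"name": "send_rows", "arguments": {
  "deltas": [
    [0,0,0,0.0049,0.00107,0,1],
    [0,0,0,0.0049,0.00107,0,1],
    [0,0,0,0.0049,0.00107,0,1],
    [0,0,0,0.0049,0.00107,0,1],
    [0,0,0,0.0049,0.00107,0,1],
    [0,0,0,0.0049,0.00107,0,1],
    [0,0,0,0.0049,0.00107,0,1],
    [0,0,0,0.0049,0.00107,0,1],
    [0,0,0,0.0035,0.00076,0,1],
    [0,0,0,0.002,0.00044,0,1],
    [0,0,0,0.001,0.0002,0,1],
    [0,0,0,0,0,0,1]
  ]
}}

```text
time_s: 7.27
tool_pos: [0.5289, -0.043, 0.0213]
tcp_rot: [[-0.977, 0.0, 0.213], [-0.213, 0.0, -0.977], [-0.0, -1.0, -0.0]]
contact_force: [-0.5, 0.5, -0.2]
opening: 0.0
```

```bash
python3 st.py; python3 snap.py w6; python3 edge.py w6.npz
```

```text
t 7.2667 pos [ 0.5289 -0.043   0.0213] uv [-0.0775 -0.0394] F [-0.4999  0.4855 -0.1991] Fuv [-0.385   0.5809] z ax [ 0.2132 -0.977  -0.0001] y ax [ 0.0003  0.0002 -1.    ]
L top near end u [-0.05925258 -0.05903801 -0.05874764] v 0.03894333927544071
R top near end u [-0.06579047 -0.06543683 -0.06504468] v -0.04117227813171637
base near edge u (v>0.055) [-0.05899688 -0.0588833  -0.05846162]
base near edge u (v>-0.085) [-0.05891725 -0.05876644 -0.05846587]
base L u med -0.05988836111537674 sd 0.0008 n 36 slope 0.04165024322371991
base R u med -0.05970532816826503 sd 0.0 n 34 slope -0.0008950561922231635
bar L top z 0.029147714515862774 836
bar L u med -0.059775287326222566 sd 0.0029 n 27 slope 0.35377010260453023
bar L z=.028 u med -0.06028172688451074 sd 0.0029 n 27 slope 0.3537701026045344
bar R top z 0.029220694238825784 937
bar R u med -0.06562890480998891 sd 0.0001 n 18 slope -0.006008493958850182
bar R z=.028 u med -0.06622076461422133 sd 0.0001 n 18 slope -0.0060084939588513665
```

{"name": "send_rows", "arguments": {
  "deltas": [
    [0,0,0,0.0024,0.00053,0,1],
    [0,0,0,0.0016,0.00035,0,1],
    [0,0,0,0.0012,0.00026,0,1],
    [0,0,0,0.0007,0.00015,0,1],
    [0,0,0,0,0,0,1],
    [0,0,0,0,0,0,1]
  ]
}}

```text
time_s: 7.82
tool_pos: [0.5347, -0.0417, 0.0213]
tcp_rot: [[-0.977, 0.0, 0.213], [-0.213, 0.0, -0.977], [-0.0, -1.0, -0.0]]
contact_force: [-0.8, 0.7, 0.1]
opening: 0.001
```

```bash
python3 st.py; python3 snap.py w7; python3 edge.py w7.npz
```

```text
t 7.8167 pos [ 0.5347 -0.0417  0.0213] uv [-0.0715 -0.0394] F [-0.8461  0.7103  0.0629] Fuv [-0.6754  0.8742] z ax [ 0.2132 -0.977  -0.    ] y ax [ 0.0004  0.0001 -1.    ]
L top near end u [-0.05941942 -0.05887153 -0.05867387] v 0.03897278775886158
R top near end u [-0.05973432 -0.05931858 -0.05892308] v -0.041193353628843
base near edge u (v>0.055) [-0.05908769 -0.0588815  -0.05842147]
base near edge u (v>-0.085) [-0.05897079 -0.05877971 -0.0585218 ]
base L u med -0.05967504751897555 sd 0.0001 n 35 slope 0.0016179092856017762
base R u med -0.05979342766714852 sd 0.0 n 33 slope -0.00270548807810242
bar L top z 0.029153846728743854 755
bar L u med -0.05980877687957892 sd 0.002 n 26 slope 0.2062388500870753
bar L z=.028 u med -0.060368755389032136 sd 0.002 n 26 slope 0.20623885008707057
bar R top z 0.02924338452905234 667
bar R u med -0.05972846439758277 sd 0.0001 n 18 slope -0.002559396666343328
bar R z=.028 u med -0.060331557549378204 sd 0.0001 n 18 slope -0.002559396666345077
```

View pics/w7.png

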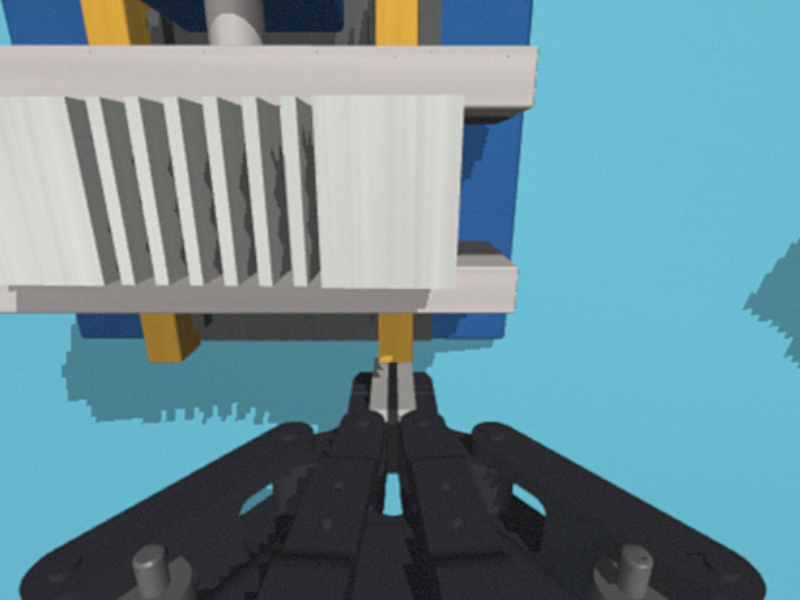

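Wrist view: both bars' near ends lie at row 361, level with each other, and the ray measurement puts them within 0.5 mm of the base edge. The left land is lower, so I press it first.

{"name": "send_rows", "arguments": {
  "deltas": [
    [0,0,0,-0.0065,-0.0014,0,1],
    [0,0,0,-0.013,-0.0029,0,1],
    [0,0,0,0,0,0.03,1],
    [0,0,0,0,0,0.03,1],
    [0,0,0,0,0,0.025,1],
    [0,0,0,0.0144,0.0195,0,1],
    [0,0,0,0.0144,0.0195,0,1],
    [0,0,0,0.0144,0.0195,0,1],
    [0,0,0,0.0144,0.0195,0,1],
    [0,0,0,0.0144,0.0195,0,1],
    [0,0,0,0,0,-0.01,1],
    [0,0,0,0,0,-0.01,1],
    [0,0,0,0,0,-0.006,1],
    [0,0,0,0,0,0,1],
    [0,0,0,0,0,0,1]
  ]
}}

```text
time_s: 9.12
tool_pos: [0.5861, 0.05, 0.0796]
tcp_rot: [[-0.977, -0.002, 0.212], [-0.212, -0.001, -0.977], [0.002, -1.0, 0.0]]
contact_force: [-0.5, 0.4, 0.3]
opening: 0.002
```

```bash
python3 st.py
```

```text
t 9.1167 pos [0.5861 0.05   0.0796] uv [-0.0017  0.0393] F [-0.4502  0.3779  0.3285] Fuv [-0.3594  0.4651] z ax [ 0.2116 -0.9774  0.0003] y ax [-0.0016 -0.0007 -1.    ]
```

{"name": "send_rows", "arguments": {
  "deltas": [
    [0,0,0,0,0.0005,-0.004,1],
    [0,0,0,0,0,-0.003,1],
    [0,0,0,0,0,-0.001,1],
    [0,0,0,0,0,-0.001,1],
    [0,0,0,0,0,-0.001,1],
    [0,0,0,0,0,-0.001,1]
  ]
}}

```text
time_s: 9.62
tool_pos: [0.5871, 0.0519, 0.0698]
tcp_rot: [[-0.977, 0.0, 0.213], [-0.213, -0.0, -0.977], [-0.0, -1.0, 0.0]]
contact_force: [-2.0, -0.9, 5.3]
opening: 0.001
```

{"name": "send_rows", "arguments": {
  "deltas": [
    [0,0,0,0,0,-0.001,1],
    [0,0,0,0,0,-0.001,1]
  ]
}}

```text
time_s: 9.78
tool_pos: [0.5871, 0.0518, 0.0679]
tcp_rot: [[-0.977, 0.0, 0.213], [-0.213, -0.0, -0.977], [-0.0, -1.0, 0.0]]
contact_force: [-2.9, -0.7, 5.3]
opening: -0.001
```

{"name": "send_rows", "arguments": {
  "deltas": [
    [0,0,0,0,0,-0.001,1],
    [0,0,0,0,0,-0.001,1]
  ]
}}

```text
time_s: 9.95
tool_pos: [0.5871, 0.0518, 0.0659]
tcp_rot: [[-0.977, 0.0, 0.213], [-0.213, -0.0, -0.977], [-0.0, -1.0, 0.0]]
contact_force: [-2.9, -1.1, 8.3]
opening: 0.002
```

{"name": "send_rows", "arguments": {
  "deltas": [
    [0,0,0,0,0,-0.0006,1],
    [0,0,0,0,0,-0.0006,1]
  ]
}}

```text
time_s: 10.12
tool_pos: [0.5872, 0.0518, 0.0654]
tcp_rot: [[-0.977, 0.001, 0.213], [-0.213, -0.001, -0.977], [-0.001, -1.0, 0.001]]
contact_force: [-7.2, -0.6, 15.0]
opening: 0.0
```

{"name": "send_rows", "arguments": {
  "deltas": [
    [0,0,0,0,0,-0.0002,1],
    [0,0,0,0,0,0,1]
  ]
}}

```text
time_s: 10.28
tool_pos: [0.5872, 0.0518, 0.0654]
tcp_rot: [[-0.977, 0.001, 0.213], [-0.213, -0.001, -0.977], [-0.001, -1.0, 0.001]]
contact_force: [-6.1, -0.7, 13.3]
opening: -0.004
```

{"name": "send_rows", "arguments": {
  "deltas": [
    [0,0,0,0,0,-0.0005,1],
    [0,0,0,0,0,-0.0005,1],
    [0,0,0,0,0,0,1]
  ]
}}

```text
time_s: 10.53
tool_pos: [0.5872, 0.0518, 0.065]
tcp_rot: [[-0.977, 0.001, 0.213], [-0.213, -0.001, -0.977], [-0.001, -1.0, 0.001]]
contact_force: [-8.0, -1.6, 18.2]
opening: -0.002
```

{"name": "send_rows", "arguments": {
  "deltas": [
    [0,0,0,-0.0005,0,-0.0006,1],
    [0,0,0,0,0,0,1],
    [0,0,0,0,0,0,1]
  ]
}}

```text
time_s: 10.78
tool_pos: [0.5872, 0.0518, 0.0649]
tcp_rot: [[-0.977, 0.002, 0.213], [-0.213, -0.001, -0.977], [-0.002, -1.0, 0.001]]
contact_force: [-8.2, -1.7, 19.8]
opening: -0.0
```

```bash
python3 st.py
```

```text
t 10.7833 pos [0.5872 0.0518 0.0649] uv [-0.0003  0.0408] F [-8.1773 -1.6669 19.7646] Fuv [-8.3447  0.1133] z ax [ 0.213  -0.977   0.0012] y ax [ 0.0023 -0.0008 -1.    ]
```

{"name": "send_rows", "arguments": {
  "deltas": [
    [0,0,0,0,0,-0.0002,1],
    [0,0,0,0,0,0,1],
    [0,0,0,0,0,0,1],
    [0,0,0,0,0,0,1],
    [0,0,0,0,0,0,1],
    [0,0,0,0,0,0,1]
  ]
}}

```text
time_s: 11.28
tool_pos: [0.5873, 0.0518, 0.0649]
tcp_rot: [[-0.977, 0.002, 0.213], [-0.213, -0.001, -0.977], [-0.002, -1.0, 0.001]]
contact_force: [-7.9, -2.1, 21.4]
opening: 0.001
```

{"name": "send_rows", "arguments": {
  "deltas": [
    [0,0,0,0,0,0.005,1],
    [0,0,0,0,0,0.02,1],
    [0,0,0,0.0044,-0.0195,0,1],
    [0,0,0,0.0044,-0.0195,0,1],
    [0,0,0,0.0044,-0.0195,0,1],
    [0,0,0,0.0046,-0.0193,0,1],
    [0,0,0,0,0,-0.006,1],
    [0,0,0,0,0,0,1],
    [0,0,0,0,0,0,1]
  ]
}}

```text
time_s: 12.03
tool_pos: [0.6039, -0.025, 0.0806]
tcp_rot: [[-0.977, -0.001, 0.214], [-0.214, 0.001, -0.977], [0.001, -1.0, -0.001]]
contact_force: [0.2, 0.4, -0.6]
opening: 0.001
```

```bash
python3 st.py
```

```text
t 12.0333 pos [ 0.6039 -0.025   0.0806] uv [-0.0004 -0.0378] F [ 0.1755  0.4479 -0.6191] Fuv [0.2669 0.4002] z ax [ 0.2136 -0.9769 -0.001 ] y ax [-0.001   0.0008 -1.    ]
```

{"name": "send_rows", "arguments": {
  "deltas": [
    [0,0,0,0.0004,-0.002,-0.005,1],
    [0,0,0,0,0,-0.001,1],
    [0,0,0,0,0,-0.001,1],
    [0,0,0,0,0,-0.001,1],
    [0,0,0,0,0,-0.001,1],
    [0,0,0,0,0,-0.001,1]
  ]
}}

```text
time_s: 12.53
tool_pos: [0.6047, -0.0276, 0.0711]
tcp_rot: [[-0.977, 0.0, 0.214], [-0.214, 0.0, -0.977], [-0.0, -1.0, -0.0]]
contact_force: [-0.2, -0.5, 0.3]
opening: 0.003
```

{"name": "send_rows", "arguments": {
  "deltas": [
    [0,0,0,0,0,-0.001,1],
    [0,0,0,0,0,-0.001,1]
  ]
}}

```text
time_s: 12.7
tool_pos: [0.6047, -0.0278, 0.069]
tcp_rot: [[-0.977, 0.0, 0.213], [-0.213, 0.0, -0.977], [-0.0, -1.0, -0.0]]
contact_force: [-1.1, 0.9, 0.8]
opening: -0.002
```

{"name": "send_rows", "arguments": {
  "deltas": [
    [0,0,0,0,0,-0.001,1],
    [0,0,0,0,0,-0.001,1]
  ]
}}

```text
time_s: 12.87
tool_pos: [0.6049, -0.0281, 0.0672]
tcp_rot: [[-0.977, 0.0, 0.213], [-0.213, -0.0, -0.977], [-0.0, -1.0, 0.0]]
contact_force: [-0.8, -1.2, 5.6]
opening: 0.001
```

{"name": "send_rows", "arguments": {
  "deltas": [
    [0,0,0,0,0,-0.0007,1],
    [0,0,0,0,0,-0.0007,1]
  ]
}}

```text
time_s: 13.03
tool_pos: [0.605, -0.0284, 0.0667]
tcp_rot: [[-0.977, 0.001, 0.213], [-0.213, -0.001, -0.977], [-0.001, -1.0, 0.001]]
contact_force: [-4.6, -1.4, 11.1]
opening: -0.0
```

{"name": "send_rows", "arguments": {
  "deltas": [
    [0,0,0,0,0,-0.0007,1],
    [0,0,0,0,0,-0.0007,1]
  ]
}}

```text
time_s: 13.2
tool_pos: [0.6051, -0.0288, 0.0658]
tcp_rot: [[-0.977, 0.001, 0.212], [-0.212, -0.001, -0.977], [-0.001, -1.0, 0.002]]
contact_force: [-6.4, -3.1, 14.6]
opening: -0.001
```

{"name": "send_rows", "arguments": {
  "deltas": [
    [0,0,0,0,0,-0.0006,1],
    [0,0,0,0,0,-0.0006,1]
  ]
}}

```text
time_s: 13.37
tool_pos: [0.6051, -0.0289, 0.0653]
tcp_rot: [[-0.977, 0.001, 0.212], [-0.212, -0.002, -0.977], [-0.001, -1.0, 0.002]]
contact_force: [-9.7, -3.7, 22.1]
opening: 0.003
```

{"name": "send_rows", "arguments": {
  "deltas": [
    [0,0,0,0,0,0,1],
    [0,0,0,0,0,0,1],
    [0,0,0,0,0,0,1],
    [0,0,0,0,0,0,1],
    [0,0,0,0,0,0,1],
    [0,0,0,0,0,0,1]
  ]
}}

```text
time_s: 13.87
tool_pos: [0.6052, -0.0289, 0.0654]
tcp_rot: [[-0.977, 0.002, 0.212], [-0.212, -0.002, -0.977], [-0.001, -1.0, 0.002]]
contact_force: [-8.2, -2.6, 17.3]
opening: -0.002
```

{"name": "send_rows", "arguments": {
  "deltas": [
    [0,0,0,0,0,0.005,1],
    [0,0,0,0,0,0.015,1],
    [0,0,0,-0.0044,0.0195,0,1],
    [0,0,0,-0.0044,0.0195,0,1],
    [0,0,0,-0.0044,0.0195,0,1],
    [0,0,0,-0.0046,0.0195,0,1],
    [0,0,0,0,0,-0.005,1],
    [0,0,0,0,0,0,1],
    [0,0,0,0,0,0,1]
  ]
}}

```text
time_s: 14.62
tool_pos: [0.5868, 0.0494, 0.0777]
tcp_rot: [[-0.977, -0.001, 0.213], [-0.213, -0.001, -0.977], [0.001, -1.0, 0.0]]
contact_force: [0.7, 0.1, 0.1]
opening: -0.0
```

```bash
python3 st.py
python3 - <<'E'
from h import *
p=optics.capture("wrist");np.savez("w8.npz",w=cloud(p),im=p["image"])
p=optics.capture("top");np.savez("t8.npz",w=cloud(p),im=p["image"])
E
python3 fit2.py w8.npz 2>&1| tail -8;  python3 fit2.py t8.npz 2>&1| tail -8
```

```text
t 14.6167 pos [0.5868 0.0494 0.0777] uv [-0.0012  0.0386] F [0.7366 0.0687 0.1037] Fuv [ 0.7343 -0.0898] z ax [ 0.213  -0.977   0.0004] y ax [-0.0007 -0.0005 -1.    ]
left med -0.03156692180078846 slope -0.002112307714005712 22
centre world [0.6061 0.0143] size 0.09846197015701907 0.1671054945530207
L bar near end u [0.0226 0.0227] v mean 0.03991679183605647 0.01149059353795219 top z 0.02925515037672516
   land z at (0,±40) 0.13095317738731518 slopes [ 2.8639 -0.0126] u extent 0.029542880716915243
R bar near end u [-0.069  -0.0686] v mean -0.040147639154522845 0.012737449243098997 top z 0.029092019834325994
   land z at (0,±40) 0.06439301664130685 slopes [-0.1232 -0.0018] u extent 0.028767774582961203
block ext [[-0.0289 -0.0533]
 [ 0.0095  0.0592]]
Traceback (most recent call last):
  File "fit2.py", line 33, in <module>
    d=np.load(sys.argv[1]);run(d["w"],d["im"])
                           ~~~^^^^^^^^^^^^^^^^
  File "fit2.py", line 26, in run
    print(nm,"bar near end u",np.sort(q[:,0])[[2,6]],"v mean",q[:,1].mean(),np.ptp(q[:,1]),"top z",np.median(w[m][:,2]))
                              ~~~~~~~~~~~~~~~^^^^^^^
IndexError: index 2 is out of bounds for axis 0 with size 0
```

{"name": "send_rows", "arguments": {
  "deltas": [
    [0,0,0,0,0.001,-0.008,1],
    [0,0,0,0,0,-0.003,1],
    [0,0,0,0,0,-0.001,1],
    [0,0,0,0,0,-0.001,1],
    [0,0,0,0,0,0,1]
  ]
}}

```text
time_s: 15.13
tool_pos: [0.5867, 0.0504, 0.0655]
tcp_rot: [[-0.977, -0.0, 0.212], [-0.212, -0.001, -0.977], [0.001, -1.0, 0.001]]
contact_force: [-4.9, -1.0, 8.7]
opening: -0.004
```

{"name": "send_rows", "arguments": {
  "deltas": [
    [0,0,0,0,0,-0.0006,1],
    [0,0,0,0,0,-0.0006,1],
    [0,0,0,0,0,-0.0006,1],
    [0,0,0,0,0,0,1]
  ]
}}

```text
time_s: 15.47
tool_pos: [0.5868, 0.0506, 0.0652]
tcp_rot: [[-0.977, 0.0, 0.213], [-0.213, -0.001, -0.977], [0.0, -1.0, 0.001]]
contact_force: [-9.5, -2.7, 20.8]
opening: -0.001
```

Hold the left at about 21 N, then press the right again.

{"name": "send_rows", "arguments": {
  "deltas": [
    [0,0,0,0,0,-0.0001,1],
    [0,0,0,0,0,0,1],
    [0,0,0,0,0,0,1],
    [0,0,0,0,0,0,1],
    [0,0,0,0,0,0,1],
    [0,0,0,0,0,0,1]
  ]
}}

```text
time_s: 15.97
tool_pos: [0.5868, 0.0506, 0.0652]
tcp_rot: [[-0.977, 0.0, 0.213], [-0.213, -0.001, -0.977], [-0.0, -1.0, 0.001]]
contact_force: [-10.1, -1.4, 20.9]
opening: -0.003
```

{"name": "send_rows", "arguments": {
  "deltas": [
    [0,0,0,0,0,0.005,1],
    [0,0,0,0,0,0.015,1],
    [0,0,0,0.0044,-0.0195,0,1],
    [0,0,0,0.0044,-0.0195,0,1],
    [0,0,0,0.0044,-0.0195,0,1],
    [0,0,0,0.0046,-0.0193,0,1],
    [0,0,0,0,0,-0.007,1],
    [0,0,0,0,0,-0.005,1],
    [0,0,0,0,0,-0.003,1],
    [0,0,0,0,0,-0.001,1],
    [0,0,0,0,0,0,1]
  ]
}}

```text
time_s: 16.88
tool_pos: [0.6043, -0.0252, 0.0667]
tcp_rot: [[-0.977, -0.001, 0.215], [-0.215, 0.001, -0.977], [0.001, -1.0, -0.001]]
contact_force: [-0.5, 0.1, -0.5]
opening: -0.003
```

{"name": "send_rows", "arguments": {
  "deltas": [
    [0,0,0,0.0002,-0.001,0,1],
    [0,0,0,0,0,-0.001,1],
    [0,0,0,0,0,-0.0007,1],
    [0,0,0,0,0,-0.0007,1],
    [0,0,0,0,0,-0.0007,1],
    [0,0,0,0,0,0,1]
  ]
}}

```text
time_s: 17.38
tool_pos: [0.6052, -0.0275, 0.0655]
tcp_rot: [[-0.977, 0.001, 0.213], [-0.213, -0.0, -0.977], [-0.001, -1.0, 0.0]]
contact_force: [-5.0, -0.9, 9.9]
opening: -0.001
```

{"name": "send_rows", "arguments": {
  "deltas": [
    [0,0,0,0,0,-0.0006,1],
    [0,0,0,0,0,-0.0006,1],
    [0,0,0,0,0,-0.0006,1],
    [0,0,0,0,0,0,1]
  ]
}}

```text
time_s: 17.72
tool_pos: [0.6053, -0.0277, 0.0651]
tcp_rot: [[-0.977, 0.002, 0.213], [-0.213, -0.001, -0.977], [-0.001, -1.0, 0.001]]
contact_force: [-9.7, -0.3, 21.2]
opening: 0.003
```

{"name": "send_rows", "arguments": {
  "deltas": [
    [0,0,0,0,0,0,1],
    [0,0,0,0,0,0,1],
    [0,0,0,0,0,0,1],
    [0,0,0,0,0,0,1],
    [0,0,0,0,0,0,1],
    [0,0,0,0,0,0,1]
  ]
}}

```text
time_s: 18.22
tool_pos: [0.6054, -0.0277, 0.0651]
tcp_rot: [[-0.977, 0.002, 0.213], [-0.213, -0.001, -0.977], [-0.002, -1.0, 0.001]]
contact_force: [-9.4, -0.8, 20.9]
opening: 0.001
```

{"name": "send_rows", "arguments": {
  "deltas": [
    [0,0,0,0,0,0.01,1],
    [0,0,0,0,0,0.03,1],
    [0,0,0,-0.0252,0.0152,0,1],
    [0,0,0,-0.0252,0.0152,0,1],
    [0,0,0,-0.0252,0.0152,0,1],
    [0,0,0,-0.0252,0.0152,0,1],
    [0,0,0,0,0,0,1],
    [0,0,0,0,0,-0.03,1],
    [0,0,0,0,0,-0.03,1],
    [0,0,0,0,0,0,1],
    [0,0,0,0,0,0,1]
  ]
}}

```text
time_s: 19.13
tool_pos: [0.503, 0.0331, 0.0417]
tcp_rot: [[-0.977, -0.003, 0.213], [-0.213, 0.0, -0.977], [0.003, -1.0, -0.001]]
contact_force: [0.1, 0.9, 0.5]
opening: 0.002
```

```bash
python3 st.py; python3 snap.py w9; python3 edge.py w9.npz;python3 fit2.py w9.npz 2>&1|grep land
```

```text
t 19.1333 pos [0.503  0.0331 0.0417] uv [-0.0865  0.0405] F [0.1435 0.918  0.5204] Fuv [0.3358 0.8663] z ax [ 0.2134 -0.977  -0.0009] y ax [-0.0033  0.0003 -1.    ]
L top near end u [-0.05945119 -0.05917329 -0.0586457 ] v 0.03977608582139394
R top near end u [-0.05919178 -0.05900995 -0.0586303 ] v -0.0400109194877462
base near edge u (v>0.055) [-0.05910956 -0.0589679  -0.05864318]
base near edge u (v>-0.085) [-0.05886362 -0.05874738 -0.05858103]
base L u med -0.05975055951861313 sd 0.0 n 30 slope 0.00023358525512632382
base R u med -0.05979112091905529 sd 0.0014 n 33 slope -0.089195371872919
bar L top z 0.029285524078648997 690
bar L u med -0.05959356563555615 sd 0.0001 n 16 slope 0.019759026393422793
bar L z=.028 u med -0.06001534688291768 sd 0.0001 n 16 slope 0.019759026393425836
bar R top z 0.029141411949387103 769
bar R u med -0.05964123961478853 sd 0.0025 n 24 slope -0.2607197572517323
bar R z=.028 u med -0.0600157404565968 sd 0.0025 n 24 slope -0.2607197572517349
   land z at (0,±40) 0.06588189943764465 slopes [0.0006 0.0035] u extent 0.03341003980908619
   land z at (0,±40) 0.06540567862892256 slopes [0.002  0.0027] u extent 0.03344388995355296
```

View pics/w9.png

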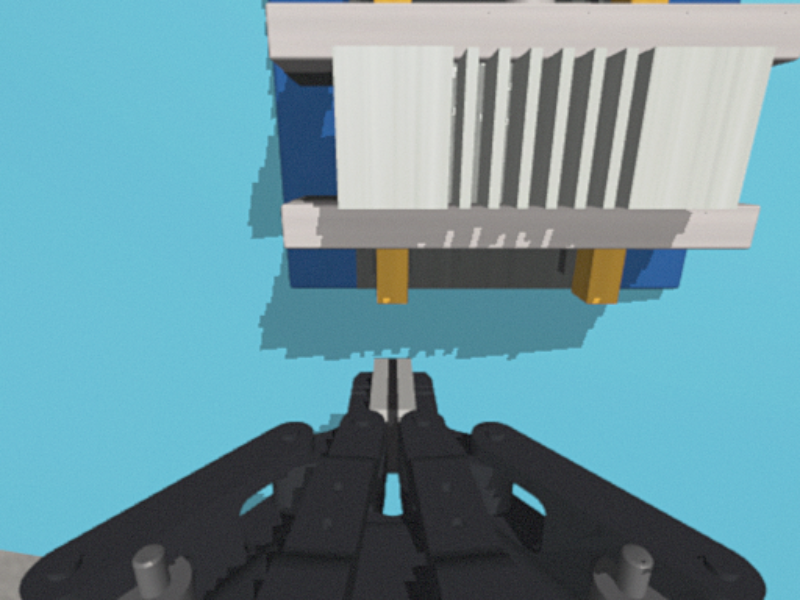

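Wrist view: bar ends level at (392,301) and (602,302), blank level. Now the left bar test.

{"name": "send_rows", "arguments": {
  "deltas": [
    [0,0,0,0,0,-0.01,1],
    [0,0,0,0,0,-0.0095,1],
    [0,0,0,0.0049,0.0009,0,1],
    [0,0,0,0.0039,0.0008,0,1],
    [0,0,0,0.002,0.0004,0,1],
    [0,0,0,0,0,0,1],
    [0,0,0,0,0,0,1]
  ]
}}

```text
time_s: 19.77
tool_pos: [0.5154, 0.0354, 0.0231]
tcp_rot: [[-0.977, 0.001, 0.213], [-0.213, 0.0, -0.977], [-0.001, -1.0, -0.0]]
contact_force: [0.4, 0.2, 0.9]
opening: -0.003
```

```bash
python3 st.py
```

```text
t 19.7667 pos [0.5154 0.0354 0.0231] uv [-0.074   0.0401] F [0.432  0.2213 0.8756] Fuv [0.4693 0.1242] z ax [ 0.2133 -0.977  -0.0001] y ax [ 0.0006  0.0002 -1.    ]
```

{"name": "send_rows", "arguments": {
  "deltas": [
    [0,0,0,0.0012,0.0003,-0.001,1],
    [0,0,0,0.001,0.0002,0,1],
    [0,0,0,0.0005,0.0001,0,1],
    [0,0,0,0,0,0,1]
  ]
}}

```text
time_s: 20.1
tool_pos: [0.5177, 0.0359, 0.0218]
tcp_rot: [[-0.977, 0.0, 0.213], [-0.213, 0.0, -0.977], [-0.0, -1.0, -0.0]]
contact_force: [0.2, -0.2, -0.7]
opening: -0.002
```

{"name": "send_rows", "arguments": {
  "deltas": [
    [0,0,0,0.0003,6e-05,0,1],
    [0,0,0,0,0,0,1]
  ]
}}

```text
time_s: 20.27
tool_pos: [0.5178, 0.0359, 0.0218]
tcp_rot: [[-0.977, -0.0, 0.213], [-0.213, 0.0, -0.977], [0.0, -1.0, -0.0]]
contact_force: [-0.2, 0.1, 1.3]
opening: -0.002
```

{"name": "send_rows", "arguments": {
  "deltas": [
    [0,0,0,0.0004,9e-05,0,1],
    [0,0,0,0,0,0,1]
  ]
}}

```text
time_s: 20.43
tool_pos: [0.5179, 0.0359, 0.0217]
tcp_rot: [[-0.977, -0.001, 0.213], [-0.213, -0.0, -0.977], [0.001, -1.0, 0.0]]
contact_force: [-2.5, -0.3, 1.9]
opening: 0.004
```

{"name": "send_rows", "arguments": {
  "deltas": [
    [0,0,0,0.0002,5e-05,0,1],
    [0,0,0,0,0,0,1]
  ]
}}

```text
time_s: 20.6
tool_pos: [0.5179, 0.0359, 0.0217]
tcp_rot: [[-0.977, -0.001, 0.213], [-0.213, -0.0, -0.977], [0.001, -1.0, 0.0]]
contact_force: [-4.8, -0.2, 3.9]
opening: 0.002
```

```bash
python3 st.py
```

```text
t 20.6 pos [0.5179 0.0359 0.0217] uv [-0.0714  0.04  ] F [-4.7893 -0.1576  3.9128] Fuv [-4.713   0.8663] z ax [ 0.2131 -0.977   0.    ] y ax [-0.0012 -0.0003 -1.    ]
```

{"name": "send_rows", "arguments": {
  "deltas": [
    [0,0,0,-0.0001,0,0,1],
    [0,0,0,0,0,0,1],
    [0,0,0,0,0,0,1]
  ]
}}

```text
time_s: 20.85
tool_pos: [0.5179, 0.0359, 0.0216]
tcp_rot: [[-0.977, -0.001, 0.213], [-0.213, -0.0, -0.977], [0.001, -1.0, 0.0]]
contact_force: [-6.1, -0.9, 1.9]
opening: 0.0
```

{"name": "send_rows", "arguments": {
  "deltas": [
    [0,0,0,0,0,0,1],
    [0,0,0,0,0,0,1]
  ]
}}

```text
time_s: 21.02
tool_pos: [0.5179, 0.0359, 0.0216]
tcp_rot: [[-0.977, -0.001, 0.213], [-0.213, -0.0, -0.977], [0.001, -1.0, 0.0]]
contact_force: [-4.9, -1.1, 3.4]
opening: 0.004
```

Left holds (no motion at about 4.5–5 N). Now the right bar.

{"name": "send_rows", "arguments": {
  "deltas": [
    [0,0,0,-0.0049,-0.0011,0,1],
    [0,0,0,-0.0098,-0.0021,0,1],
    [0,0,0,0.0042,-0.0194,0,1],
    [0,0,0,0.0042,-0.0194,0,1],
    [0,0,0,0.0042,-0.0194,0,1],
    [0,0,0,0.0043,-0.0195,0,1],
    [0,0,0,0,0,0,1],
    [0,0,0,0,0,0,1],
    [0,0,0,0.0059,0.0013,0,1],
    [0,0,0,0.0039,0.0009,0,1],
    [0,0,0,0.0015,0.0003,0,1],
    [0,0,0,0,0,0,1],
    [0,0,0,0,0,0,1]
  ]
}}

```text
time_s: 22.1
tool_pos: [0.532, -0.0416, 0.0217]
tcp_rot: [[-0.977, 0.0, 0.214], [-0.214, 0.0, -0.977], [-0.0, -1.0, -0.0]]
contact_force: [-0.2, -0.1, -0.5]
opening: 0.003
```

```bash
python3 st.py;python3 snap.py w10; python3 edge.py w10.npz
```

```text
t 22.1 pos [ 0.532  -0.0416  0.0217] uv [-0.0741 -0.0387] F [-0.1906 -0.1127 -0.5249] Fuv [-0.2103 -0.0695] z ax [ 0.2144 -0.9767 -0.0003] y ax [ 0.0001  0.0003 -1.    ]
L top near end u [-0.05958962 -0.0590822  -0.05882631] v 0.0390636826428928
R top near end u [-0.05947861 -0.05919472 -0.05892106] v -0.04102607105111422
base near edge u (v>0.055) [-0.05917378 -0.05877286 -0.05851841]
base near edge u (v>-0.085) [-0.05899627 -0.05879507 -0.05855293]
base L u med -0.05985544556288612 sd 0.0001 n 34 slope 0.006989366600305873
base R u med -0.05981681582036886 sd 0.0001 n 33 slope 0.0005734927677237837
bar L top z 0.029220932089534787 792
bar L u med -0.05967628633098246 sd 0.0028 n 26 slope 0.3650039266540709
bar L z=.028 u med -0.06024338299476548 sd 0.0028 n 26 slope 0.36500392665407105
bar R top z 0.02923733093890235 701
bar R u med -0.05995578114902652 sd 0.0007 n 19 slope 0.12463938520348758
bar R z=.028 u med -0.060533117868964245 sd 0.0007 n 19 slope 0.12463938520349216
```

{"name": "send_rows", "arguments": {
  "deltas": [
    [0,0,0,0.0012,-0.0002,0,1],
    [0,0,0,0.001,0.0002,0,1],
    [0,0,0,0.0005,0.0001,0,1],
    [0,0,0,0,0,0,1],
    [0,0,0,0,0,0,1]
  ]
}}

```text
time_s: 22.57
tool_pos: [0.5346, -0.0423, 0.0218]
tcp_rot: [[-0.977, 0.0, 0.213], [-0.213, 0.0, -0.977], [-0.0, -1.0, -0.0]]
contact_force: [-0.7, -0.2, -0.6]
opening: -0.002
```

{"name": "send_rows", "arguments": {
  "deltas": [
    [0,0,0,0.0003,6e-05,0,1],
    [0,0,0,0,0,0,1]
  ]
}}

```text
time_s: 22.73
tool_pos: [0.5348, -0.0422, 0.0217]
tcp_rot: [[-0.977, -0.0, 0.213], [-0.213, 0.0, -0.977], [0.0, -1.0, -0.0]]
contact_force: [0.1, 0.8, -0.3]
opening: 0.001
```

{"name": "send_rows", "arguments": {
  "deltas": [
    [0,0,0,0.0004,9e-05,0,1],
    [0,0,0,0,0,0,1]
  ]
}}

```text
time_s: 22.9
tool_pos: [0.5349, -0.0422, 0.0217]
tcp_rot: [[-0.977, -0.001, 0.213], [-0.213, -0.0, -0.977], [0.001, -1.0, -0.0]]
contact_force: [-2.3, -0.7, 0.3]
opening: 0.0
```

{"name": "send_rows", "arguments": {
  "deltas": [
    [0,0,0,0.0002,4e-05,0,1],
    [0,0,0,0,0,0,1],
    [0,0,0,0,0,0,1]
  ]
}}

```text
time_s: 23.15
tool_pos: [0.5349, -0.0422, 0.0216]
tcp_rot: [[-0.977, -0.001, 0.213], [-0.213, -0.0, -0.977], [0.001, -1.0, -0.0]]
contact_force: [-6.0, -1.0, 2.5]
opening: 0.002
```

{"name": "send_rows", "arguments": {
  "deltas": [
    [0,0,0,0,0,0,1],
    [0,0,0,0,0,0,1]
  ]
}}

```text
time_s: 23.32
tool_pos: [0.5349, -0.0422, 0.0216]
tcp_rot: [[-0.977, -0.001, 0.213], [-0.213, -0.0, -0.977], [0.001, -1.0, -0.0]]
contact_force: [-5.5, -1.2, 4.5]
opening: 0.001
```

{"name": "send_rows", "arguments": {
  "deltas": [
    [0,0,0,-0.0049,-0.0011,0,1],
    [0,0,0,-0.0147,-0.0032,0,1],
    [0,0,0,-0.01,-0.002,0.02,1],
    [0,0,0,-0.005,0.02,0.03,1],
    [0,0,0,-0.005,0.02,0.03,1],
    [0,0,0,0,0,0.03,1],
    [0,0,0,0,0,0.03,1],
    [0,0,0,0,0,0,1],
    [0,0,0,0,0,0,1]
  ]
}}

```text
time_s: 24.07
tool_pos: [0.4976, -0.0082, 0.1639]
tcp_rot: [[-0.977, 0.006, 0.213], [-0.213, -0.0, -0.977], [-0.006, -1.0, 0.002]]
contact_force: [-0.4, -0.7, -0.7]
opening: -0.001
```

```bash
python3 st.py;python3 snap.py w11; python3 edge.py w11.npz; python3 fit2.py w11.npz 2>&1|grep -E "land|centre"
```

```text
t 24.0667 pos [ 0.4976 -0.0082  0.1639] uv [-0.1006  0.0013] F [-0.402  -0.7418 -0.6795] Fuv [-0.5507 -0.6391] z ax [ 0.2134 -0.977   0.0017] y ax [ 0.0058 -0.0005 -1.    ]
L top near end u [-0.05924663 -0.05832428 -0.0572578 ] v 0.04007321726806695
R top near end u [-0.05921697 -0.05817008 -0.0572119 ] v -0.040360842234845026
base near edge u (v>0.055) [-0.05874433 -0.05868343 -0.05764128]
base near edge u (v>-0.085) [-0.05867472 -0.05859176 -0.05758622]
base L u med -0.06008889731707781 sd 0.0001 n 18 slope 0.0006258432800880981
base R u med -0.06000084095684914 sd 0.0001 n 17 slope -0.0024301998234321975
bar L top z 0.02928224502503804 298
bar L u med -0.05981368761768227 sd 0.0 n 9 slope 0.0023887687275414566
bar L z=.028 u med -0.059978776874184535 sd 0.0 n 9 slope 0.00238876872754
bar R top z 0.029294692973737213 300
bar R u med -0.05963385069517198 sd 0.0 n 10 slope -0.014314573904645553
bar R z=.028 u med -0.05979971244207678 sd 0.0 n 10 slope -0.014314573904641515
centre world [0.596  0.0119] size 0.11704256582263572 0.166990149306282
   land z at (0,±40) 0.06593112322512398 slopes [0.0027 0.0067] u extent 0.03735526667299993
   land z at (0,±40) 0.0654875225094936 slopes [0.0038 0.0081] u extent 0.03707544220474679
```

View pics/w11.png

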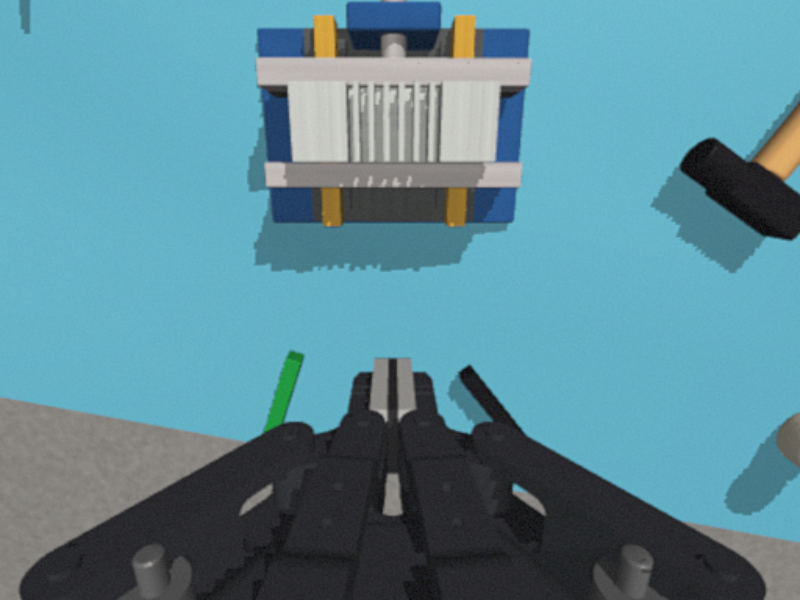

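Final view: both bar ends (331,224) and (456,224) flush with the base edge (row 221), blank level, bystanders undisturbed, arm clear.

```bash
python3 -c "
from bench import order
print(order.job_done())"
```

```text
the job is handed in; nothing more can be done
None
```

The job is handed in after about 24 s of the 72 s, with no verdict reported back. Both bars are flush, the blank is seated on them, and the arm is clear of everything.

- **Bars:** I pushed the left bar home first, then the right. The last picture puts both near ends within about 0.4 mm of the base's near edge.
- **Blank:** I pressed with shut fingers at about 20–22 N by the readings, left (lower) end first, then right. The first right press eased to about 17 N while held, so I pressed both ends again and held each at about 21 N. The two lands now read 65.9 mm and 65.5 mm high, so the blank is close to level.
- **Push test:** I tried the left bar, then the right. The readings were about 5 N, up to 6 N with roughly 1 N of noise, so a little above the 4 N asked. Neither bar moved.
- **Limits and doubts:** Forces were only read at the end of each move, so brief peaks in between were not seen. During the presses the tool also felt about 10 N of sideways force. The flush measurement shifts by about 0.5 mm depending on the bar height assumed. In the last wrist view nothing else looked disturbed, but I did not re-check the things outside that picture.

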